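# Close and clip a leak-test chamber

## Robot

A 6-joint arm with a two-finger parallel gripper is mounted at the origin on the work surface. World frame = base frame: x ahead of the robot, y to its left, z up, the work surface at z = 0. Lengths are in m, angles in rad, forces in N, time in s.
With the tool pointing down it reaches from about 0.3 to 0.775 m from the base axis. Payload 14.6 kg.
Tool frame: the origin (TCP) lies at the very end of the fingers, on their centre line; the grasp point (between the pads) lies 19 mm behind it; z points along the fingers, y is the line along which they close (so a half turn about z gives the same grasp; the last joint's range is limited). The gripper opens to 94 mm and grips with 3 to 60 N. Pads are 16 mm wide; open, the fingers measure 119 mm over their backs; the gripper's body (75 mm by 177 mm) begins 78 mm behind the grasp point.
Start: joints at [1.141, 0.3, 1.521, -0, 1.321, -0.067], TCP at [0.195, 0.514, 0.205] pointing down, gripper open.
Joint ranges: [-3.03, 3.03], [-0.79, 2.21], [0.23, 2.52], [-1.04, 4.18], [0, 3.07], [-2.55, 2.55]. Speed limits (rad/s): [2.22, 2.22, 2.57, 3.14, 3.14, 3.14].

## Interface

Orientations are given as [roll, pitch, yaw] about the fixed x, y, z axes, in that order (R = Rz(yaw) Ry(pitch) Rx(roll)).
In Python, from station import ctrl, cams gives the robot as it stands. The module is installed in compiled form; this text tells all that it offers.
- The arm moves only by the tool arm_command, never from a script. Its argument "plan" is a list that holds one entry, the list of rows, each a list of 7 numbers: the shift along the tool's x, y, z in shares of 750 mm (1.0 is 750 mm), then the turn, a rotation vector about the tool's x, y, z in shares of 2 pi rad (1.0 is 2 pi rad), then the closure, from -1 (fully open) to 1 (shut). A call has 1 to 12 rows; each row is the pose to reach, as a shift and turn from the pose commanded when the call began, along the tool's axes at that moment; what a row does not reach only later rows make up. A row lasts 1/10 s, in which the tool goes at most 50 mm and 8.59 degrees, less where a joint would pass 70% of its speed; a pose out of reach is approached as far as the arm can. No shift or turn number may pass 1 either way. A call with a gripper value outside its range is refused whole. The fingers move at their own pace and stop on an object; "squeeze" is the grip in N (left out, the last holds). Time passes only in rows, so rows that repeat a pose let the fingers close. It gives the time, the measured TCP pose, the force, the opening and the grip force at its end, in the units of the state.
- ctrl.get_obs(): the state, without advancing time (a new reading comes with each control period).
- cams.camera(name): name is "side" or "top"; returns (picture, depth): 480x640x3 uint8, blue, green, red; 480x640 float32, m along the optical axis (not along the pixel's ray), 0 where there is no reading.
- cams.camera_info(name): a dict with "fx", "fy", "cx", "cy" (pixels), "dist_coeffs" ([k1, k2, p1, p2, k3] as OpenCV has them; the pictures are not rectified), "world_to_cam" (4x4, takes a point from world to camera coordinates). Camera axes: x right, y down, z forward; pixel columns grow to the right and rows downward; lengths in m; the calibration is good to about 2 mm. A picture is of the moment at which its call begins. camera_info takes no time and is no camera call.
- ctrl.hand_in(): hands the job in; it is judged then, once.
The state is a dict: "time_s": time; "qpos": joint angles; "joint_vel": joint speeds; "tau": joint torques, N m; "ee_pos": TCP position; "eef_rot": TCP orientation; "force": force on the tool from outside, world axes, zero at the start; "moment": the same for the moment, N m; "grip_width": finger opening in m; "grip_force": force on a finger pad.
Only numpy, scipy, OpenCV 4.12 (cv2) and the standard library are available. Lean on these libraries where they do the work, as an engineer would, in place of code of your own. Each camera call takes 0.05 s, during which the arm holds its last target. There are 200 camera calls.

## Task

Slide the test chamber's cover fully home against its stop by pushing its grip, then press the four hinged clips down by their studs until each snaps flat over the rail, in opposite-corner order: one, then the one diagonally across from it, then a third, then its opposite. Use gentle, felt pressure, never more than about 25 N on the chamber, and do not disturb the other things on the bench.

Things in the scene. Friction and masses are not known exactly. Their poses are not given: they have to be found in the camera images.
- chamber: Leak-test chamber: blue metal box with two grey rails, fixed to the table, 220 long (x) x 180 (y), rail tops 90 mm high. Origin under its centre, on the table; x from its near end to the cover stop and brass port (sticks out to x = 135) at its far end, y left, z up. Rails along x at |y| 55 to 88 mm; the cover slides between them, flush with their tops.
- cover (a joint): How far the grey cover plate (190 x 107 x 6) still has to slide along the chamber's +x, in m: 0 = fully home against the stop, up to 0.08 = pulled back towards the near end. Sliding friction about 4 N (varies a little); it stays where it is left. The stop is hard.
- cover_grip (a point): Centre of the top edge of the cover's upright black grip, a bar 10 thick (chamber x), 60 long (chamber y), standing 36 above the cover; this point is at chamber z = 0.126 and, with the cover home, at chamber x = y = 0.
- clip_nl_pad (a point): Near left clip, steel bar 26 wide, 48 long, 10 thick: on its top, 34 from its hinge at chamber (-65, 88, 100) mm, axis along x; starts raised 0.25-0.4 rad over the cover, flat: (-65, 54, 100). Here stands a black stud, 16 across, set 1.5-9.5 high. Press it: stiff (3-4 N); from 6 above flat a sprung ball resists (8-12 N in all), near 1.5 it snaps; flat is a hard stop.
- clip_nr_pad (a point): Near right clip, steel bar 26 wide, 48 long, 10 thick: on its top, 34 from its hinge at chamber (-65, -88, 100) mm, axis along x; starts raised 0.25-0.4 rad over the cover, flat: (-65, -54, 100). Here stands a black stud, 16 across, set 1.5-9.5 high. Press it: stiff (3-4 N); from 6 above flat a sprung ball resists (8-12 N in all), near 1.5 it snaps; flat is a hard stop.
- clip_fl_pad (a point): Far left clip, steel bar 26 wide, 48 long, 10 thick: on its top, 34 from its hinge at chamber (65, 88, 100) mm, axis along x; starts raised 0.25-0.4 rad over the cover, flat: (65, 54, 100). Here stands a black stud, 16 across, set 1.5-9.5 high. Press it: stiff (3-4 N); from 6 above flat a sprung ball resists (8-12 N in all), near 1.5 it snaps; flat is a hard stop.
- clip_fr_pad (a point): Far right clip, steel bar 26 wide, 48 long, 10 thick: on its top, 34 from its hinge at chamber (65, -88, 100) mm, axis along x; starts raised 0.25-0.4 rad over the cover, flat: (65, -54, 100). Here stands a black stud, 16 across, set 1.5-9.5 high. Press it: stiff (3-4 N); from 6 above flat a sprung ball resists (8-12 N in all), near 1.5 it snaps; flat is a hard stop.
- detector: Blue gas detector 75 x 45 x 150, a bystander; origin at its underside.
- mug: White mug, a bystander; origin at its underside.
- driver: Screwdriver, a bystander; lies on the table.
- coupling: Brass coupling, 32 across, 40 high, standing by the chamber, a bystander; origin at its underside.
- plug: Steel plug, 36 across, 30 high, standing by the chamber, a bystander; origin at its underside.
- jar: White jar 56 across, 70 high, a bystander; origin at its underside.

How it is judged:
By the outcome, as a careful person would: the job done as asked, in the order asked, and still so for the second after the job is handed in, with the robot touching nothing.
It also fails if it takes over 62 s, if anything falls off the work surface, if the arm or the gripper's body presses on something with over 40 N, if the wrist force passes 120 N, or if a joint passes its speed limit or range.

## Working session

There is one attempt and no reset: what is moved stays moved. The work goes in short steps, Python scripts to look and compute and a tool call to move; the robot and the scene stay as the last step left them, time stands still between calls to the robot, and variables do not carry over. Pictures are saved under pics/ and viewed, at most 10 in all, crops included, and the job is handed in when it is done.

Besides the shell and the picture viewer there is one more tool, called in YAML: its name, and indented under it one key for each argument. arm_command: Moves the arm, as the interface text tells. Its arguments: {"type":"object","properties":{"plan":{"type":"array"},"squeeze":{"type":"number"}},"required":["plan"]}

```bash
mkdir -p pics
cat > h.py <<'E'
import numpy as np, cv2
from station import ctrl, cams
def grab(n,tag):
    p,d=cams.camera(n); cv2.imwrite(f'pics/{n}_{tag}.png',p); np.savez(f'{n}_{tag}.npz',p=p,d=d); return p,d
def ray(n,uv):
    i=cams.camera_info(n); K=np.array([[i['fx'],0,i['cx']],[0,i['fy'],i['cy']],[0,0,1]])
    q=cv2.undistortPoints(np.array(uv,float).reshape(-1,1,2),K,np.array(i['dist_coeffs'])).reshape(-1,2)
    T=np.array(i['world_to_cam']); R=T[:3,:3]; o=-R.T@T[:3,3]
    return o,np.c_[q,np.ones(len(q))]@R   # direction with unit optical depth
def plane(n,uv,z):
    o,d=ray(n,uv); return o+d*((z-o[2])/d[:,2])[:,None]
def deproj(n,uv,D):
    o,d=ray(n,uv); uv=np.array(uv,int).reshape(-1,2); return o+d*D[uv[:,1],uv[:,0]][:,None]
def tri(uv1,uv2,n1='top',n2='side'):
    o1,d1=ray(n1,[uv1]);o2,d2=ray(n2,[uv2]); A=np.c_[d1[0],-d2[0]]
    s=np.linalg.lstsq(A,o2-o1,rcond=None)[0]; a=o1+s[0]*d1[0]; b=o2+s[1]*d2[0]
    return (a+b)/2,np.linalg.norm(a-b)
E
python3 - <<'E'
from h import *
print(ctrl.get_obs())
for n in('top','side'):
    p,d=grab(n,'0'); i=cams.camera_info(n); print(n,{k:np.round(v,3).tolist() for k,v in i.items()},(d>0).mean())
E
```

```text
{'time_s': 0.0, 'qpos': array([ 1.14138175e+00,  3.00477871e-01,  1.52157929e+00,  1.40929315e-05,
        1.32067292e+00, -6.65984805e-02]), 'joint_vel': array([ 4.00107312e-04, -3.18563316e-04, -6.31309937e-04,  1.15194463e-03,
       -7.76213268e-04, -4.88878025e-05]), 'tau': array([ 8.68230163e-04, -5.31795430e+01, -3.52741170e+01,  7.08779809e-02,
        2.43610900e-02, -6.57323335e-05]), 'ee_pos': array([0.19509173, 0.51396382, 0.20488337]), 'eef_rot': array([-3.14045866e+00, -8.93148774e-05,  2.77877301e+00]), 'force': array([-0.81435236,  0.57537283, -0.50603762]), 'moment': array([-0.00133346, -0.00673571,  0.02017206]), 'grip_force': 0.0, 'grip_width': 0.09390743513815751}
top {'fx': 487.152, 'fy': 487.152, 'cx': 319.792, 'cy': 240.209, 'dist_coeffs': [-0.128, 0.0, 0.0, 0.0, 0.0], 'world_to_cam': [[0.008, -1.0, 0.001, 0.018], [-0.988, -0.008, -0.152, 0.534], [0.152, 0.001, -0.988, 0.973], [0.0, 0.0, 0.0, 1.0]]} 0.9958138020833334
side {'fx': 479.099, 'fy': 479.099, 'cx': 326.381, 'cy': 245.374, 'dist_coeffs': [0.022, 0.0, 0.0, 0.0, 0.0], 'world_to_cam': [[-0.953, -0.303, 0.016, 0.515], [-0.231, 0.692, -0.684, 0.194], [0.196, -0.656, -0.729, 0.848], [0.0, 0.0, 0.0, 1.0]]} 0.9960221354166666
```

View pics/top_0.png

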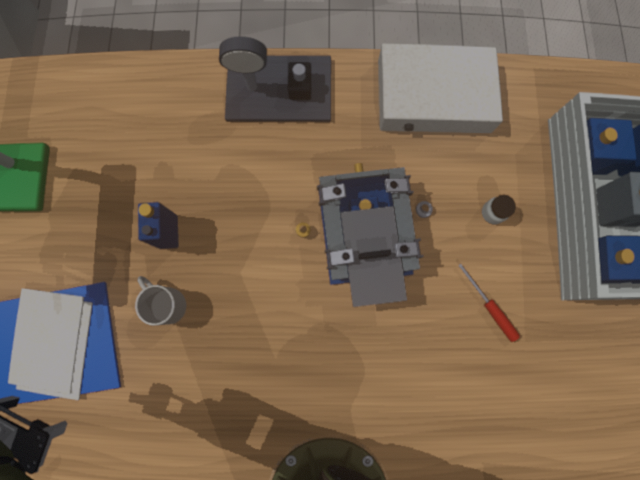

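View pics/side_0.png

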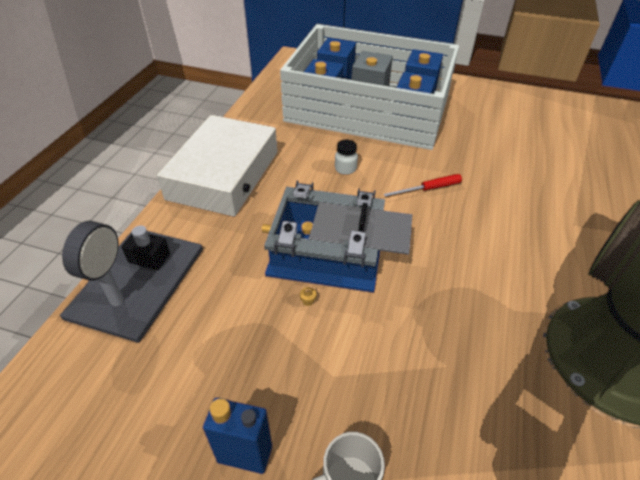

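The top view shows the chamber at about (370,225) with the cover pulled back towards the robot. The clips are near (337,190), (397,185), (345,256) and (405,250), and the grip is at (375,253). The coupling (303,230) and plug (424,210) stand beside the chamber. I'll enlarge both views next.

Run:
```python
import cv2,numpy as np
t=cv2.imread('pics/top_0.png')[155:310,290:445]; s=cv2.imread('pics/side_0.png')[170:320,255:420]
a=cv2.resize(t,(400*155//155,400),interpolation=cv2.INTER_CUBIC); 
cv2.imwrite('pics/cropt.png',cv2.resize(t,None,fx=3.8,fy=3.8,interpolation=cv2.INTER_CUBIC))
cv2.imwrite('pics/crops.png',cv2.resize(s,None,fx=4,fy=4,interpolation=cv2.INTER_CUBIC))
```

```text
(no output)
```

View pics/cropt.png

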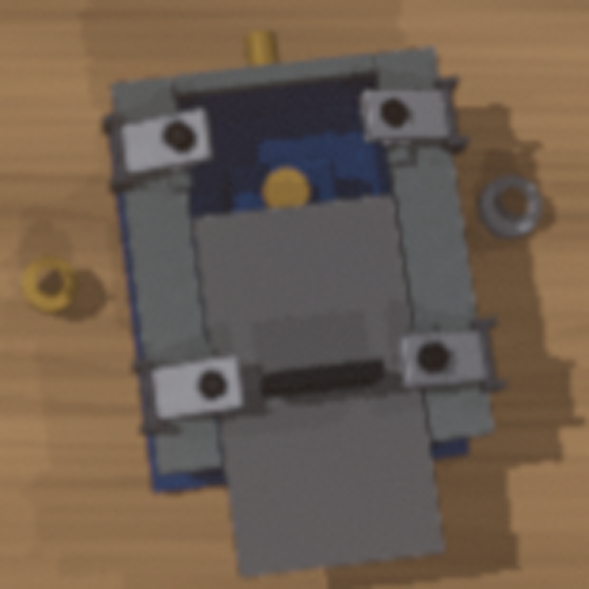

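View pics/crops.png

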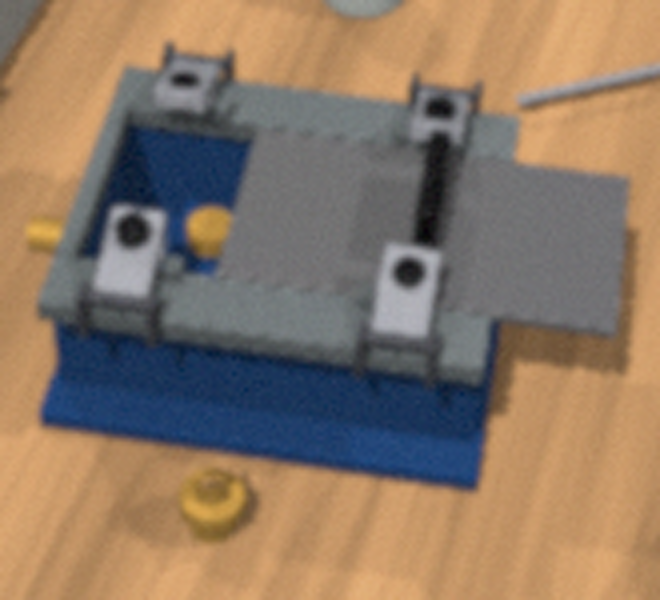

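The crops show the studs clearly. In the top crop they are FL (180,137), FR (394,112), NL (212,384) and NR (433,357), with the grip bar from (262,383) to (382,370). The rail corners are at (112,85), (436,48), (160,475) and (492,432). Now I'll measure them.

```bash
cat > m.py <<'E'
from h import *
def dark(p,c,r,th=75):
    g=p.max(2).astype(float); x,y=map(int,np.round(c)); 
    m=(g[y-r:y+r+1,x-r:x+r+1]<th).astype(np.uint8); n,l,st,ce=cv2.connectedComponentsWithStats(m)
    k=[i for i in range(1,n)]; k=min(k,key=lambda i:np.hypot(*(ce[i]-r))-st[i,4]*.05)
    return ce[k]+[x-r,y-r],st[k,4]
E
python3 - <<'E'
from m import *
Z={n:np.load(f'{n}_0.npz') for n in('top','side')}
T=lambda a:[(290+x/3.8-.4,155+y/3.8-.4) for x,y in a]
S=lambda a:[(255+x/4-.4,170+y/4-.4) for x,y in a]
c=plane('top',T([(112,85),(436,48),(160,475),(492,432)]),.09); print('rail corners z.09\n',c.round(4))
M=np.array([[110,88],[110,-88],[-110,88],[-110,-88]])/1000
w=c[:,:2]; wc=w.mean(0); H=M.T@(w-wc); th=np.arctan2(H[0,1]-H[1,0],H[0,0]+H[1,1]); print('fit centre',wc,'yaw',th)
R=np.array([[np.cos(th),-np.sin(th)],[np.sin(th),np.cos(th)]]); print('resid mm',((w-wc-M@R.T)*1000).round(1).tolist())
o=T([(112,85),(436,48)]); s=S([(128,68),(45,315),(518,118),(487,380)]); print('side corners FR FL NR NL',plane('side',s,.09).round(4).tolist())
for n,a,b in [('FL',(180,137),(132,230)),('FR',(394,112),(185,80)),('NL',(212,384),(408,271)),('NR',(433,357),(438,107))]:
    a=T([a])[0];b=S([b])[0]; ca,na=dark(Z['top']['p'],a,4); cb,nb=dark(Z['side']['p'],b,4)
    for u,v in((a,b),(ca,cb)):
        P,e=tri(u,v); print(n,P.round(4),'gap',round(e,4),'chamber',((P[:2]-wc)@R*1000).round(1), np.round([*u,*v],1))
    print('  depth',deproj('top',[np.round(ca)],Z['top']['d']).round(4),na,nb)
for a,b in [((263,377),(427,240)),((382,364),(437,138))]:
    P,e=tri(T([a])[0],S([b])[0]); print('grip end',P.round(4),round(e,4),((P[:2]-wc)@R*1000).round(1))
print('coupling,plug', [( (q[:2]-wc)@R*1000).round(0) for q in plane('top',T([(50,283),(510,208)]),.035)])
c=plane('top',T([(236,577),(443,550),(193,213),(395,195)]),.09); print('cover corners',((c[:,:2]-wc)@R*1000).round(1).tolist())
E
```

```text
rail corners z.09
 [[ 0.656   0.0248  0.09  ]
 [ 0.6785 -0.149   0.09  ]
 [ 0.4487 -0.0015  0.09  ]
 [ 0.4719 -0.174   0.09  ]]
fit centre [ 0.56377121 -0.07493856] yaw 0.12661005530177302
resid mm [[-5.8, -1.4], [-5.5, -0.7], [5.1, -0.0], [6.2, 2.1]]
side corners FR FL NR NL [[0.6755, -0.145, 0.09], [0.6487, 0.033, 0.09], [0.4714, -0.1721, 0.09], [0.4446, 0.0069, 0.09]]
FL [ 0.6215 -0.0107  0.1131] gap 0.0005 chamber [65.4 56.4] [337.  190.7 287.6 227.1]
FL [ 0.6211 -0.01    0.1139] gap 0.0013 chamber [65.  57.1] [336.6 190.5 287.9 227.1]
  depth [[ 0.619  -0.0104  0.121 ]] 43 43
FR [ 0.636  -0.1224  0.111 ] gap 0.0018 chamber [ 65.6 -56.2] [393.3 184.1 300.8 189.6]
FR [ 0.6363 -0.1224  0.111 ] gap 0.0009 chamber [ 65.9 -56.3] [393.3 184.1 300.5 189.5]
  depth [[ 0.6361 -0.1212  0.1143]] 41 12
NL [ 0.4928 -0.0272  0.1117] gap 0.0012 chamber [-64.4  56.3] [345.4 255.7 356.6 237.4]
NL [ 0.4926 -0.0275  0.1107] gap 0.0013 chamber [-64.6  56.1] [345.5 255.8 356.7 237.6]
  depth [[ 0.4924 -0.0282  0.1149]] 34 31
NR [ 0.5075 -0.1396  0.1143] gap 0.0004 chamber [-64. -57.] [403.5 248.5 364.1 196.4]
NR [ 0.5071 -0.1401  0.114 ] gap 0.0011 chamber [-64.4 -57.4] [403.8 248.6 364.5 196.4]
  depth [[ 0.5064 -0.1398  0.1178]] 56 25
grip end [ 0.4938 -0.0536  0.1077] 0.0078 [-66.8  30. ]
grip end [ 0.5023 -0.1129  0.1181] 0.0022 [-65.8 -29.9]
coupling,plug [array([ 11., 133.]), array([  23., -128.])]
cover corners [[-161.4, 55.1], [-160.9, -52.6], [29.8, 53.2], [26.9, -54.1]]
```

The rows are not in the units I measure in: shifts go in shares of 750 mm and turns go in shares of 2 pi rad. I convert before sending: -435 mm / 750 = -0.58, -400 mm / 750 = -0.5333, 1.077 rad / 6.2832 = 0.1714.

arm_command:
  plan:
    - [[-0.0533,-0.0533,0,0,0,0.0159,1],[-0.1067,-0.1067,0,0,0,0.0318,1],[-0.16,-0.16,0,0,0,0.0477,1],[-0.2067,-0.2067,0,0,0,0.0637,1],[-0.2533,-0.2533,0,0,0,0.0796,1],[-0.3,-0.3,0,0,0,0.0955,1],[-0.3467,-0.3467,0,0,0,0.1114,1],[-0.3933,-0.3933,0,0,0,0.1273,1],[-0.44,-0.44,0,0,0,0.1432,1],[-0.4867,-0.4867,0,0,0,0.156,1],[-0.5333,-0.5333,0,0,0,0.1639,1],[-0.58,-0.58,0,0,0,0.1714,1]]
  squeeze: 20

```text
time_s: 1.3
ee_pos: [0.4416, -0.0352, 0.2054]
eef_rot: [3.142, -0.0, 1.699]
force: [0.5, 0.7, 0.7]
grip_width: 0.0022
grip_force: 0.0
```

```bash
cat > go.py <<'E'
# usage: go.py X Y Z (chamber mm) -> shift in tool mm + yaw error
import sys
from h import *
from scipy.spatial.transform import Rotation as Ro
o=ctrl.get_obs(); C=np.array([.5643,-.0750]); th=.132
c,s=np.cos(th),np.sin(th); R=np.array([[c,-s],[s,c]])
p=o['ee_pos']; q=o['eef_rot']; Rt=Ro.from_euler('xyz',q).as_matrix()
X=np.array(list(map(float,sys.argv[1:4])))/1000
w=np.r_[C+R@X[:2],X[2]]
Rg=Ro.from_euler('xyz',[np.pi,0,th+np.pi/2]).as_matrix()
print('t',round(o['time_s'],2),'chamber mm',np.r_[(p[:2]-C)@R,p[2]].dot(1000).round(1),'F',o['force'].round(1),'grip',o['grip_width'].round(4))
print('shift',((w-p)@Rt*1000).round(1),'rot',Ro.from_matrix(Rt.T@Rg).as_rotvec().round(4))
print('tool axes in chamber (rows x,y,z)',np.c_[Rt.T[:,:2]@R,Rt.T[:,2]].round(3).tolist())
E
python3 go.py -100 0 140
```

```text
Traceback (most recent call last):
  File "go.py", line 11, in <module>
    print('t',round(o['time_s'],2),'chamber mm',np.r_[(p[:2]-C)@R,p[2]].dot(1000).round(1),'F',o['force'].round(1),'grip',o['grip_width'].round(4))
                                                                                                                          ^^^^^^^^^^^^^^^^^^^^^
AttributeError: 'float' object has no attribute 'round'
```

```bash
sed -i "s/o\['grip_width'\].round(4)/round(o['grip_width'],4)/" go.py; python3 go.py -100 0 140
```

```text
t 1.3 chamber mm [-116.4   55.6  205.4] F [0.5 0.7 0.7] grip 0.0022
shift [-55.6  16.6  65.4] rot [ 0.0001 -0.0001 -0.0034]
tool axes in chamber (rows x,y,z) [[0.003, 1.0, 0.0], [1.0, -0.003, 0.0], [0.0, 0.0, -1.0]]
```

Scaled: 98 mm / 750 = 0.1307, 90 mm / 750 = 0.12.

arm_command:
  plan:
    - [[-0.04,0.0107,0.0267,0,0,0,1],[-0.0747,0.0213,0.0533,0,0,0,1],[-0.0747,0.0213,0.0933,0,0,0,1],[-0.0747,0.0213,0.12,0,0,0,1],[-0.0747,0.0213,0.1307,0,0,0,1],[-0.0747,0.0213,0.1307,0,0,0,1]]

```text
time_s: 1.9
ee_pos: [0.4641, -0.0863, 0.1068]
eef_rot: [-3.14, -0.001, 1.702]
force: [-0.6, 0.1, 0.8]
grip_width: 0.0004
grip_force: 0.0
```

```bash
python3 go.py -17 0 107
python3 - <<'E'
from h import *
s,_=grab('side','1'); t,_=grab('top','1')
a=cv2.resize(s[160:320,255:455],None,fx=2,fy=2); b=cv2.resize(t[155:315,270:470],None,fx=2,fy=2)
cv2.imwrite('pics/both1.png',np.hstack([a,b]))
E
```

```text
t 1.9 chamber mm [-100.9    2.   106.8] F [-0.6  0.1  0.8] grip 0.0004
shift [-1.9 83.9 -0.3] rot [-0.0016 -0.0006 -0.0009]
tool axes in chamber (rows x,y,z) [[0.001, 1.0, 0.001], [1.0, -0.001, -0.002], [-0.002, 0.001, -1.0]]
```

View pics/both1.png

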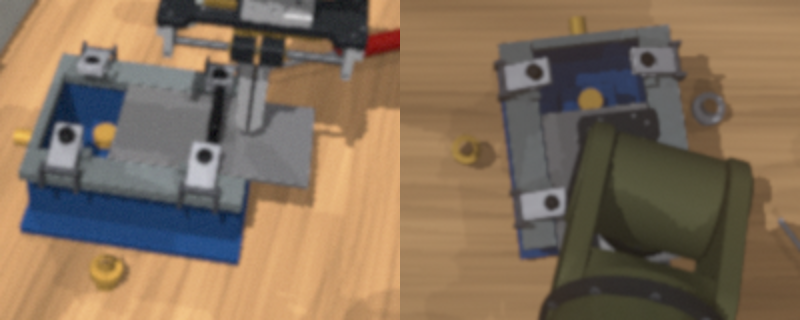

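The side view shows the closed fingers standing behind the grip (fingers at about (250,110), grip at (217,115)), with nothing touching. Now I'll push.

Scaled: 50 mm / 750 = 0.0667, 46 mm / 750 = 0.0613.

arm_command:
  plan:
    - [[-0.0027,0.008,0,0,0,0,1],[-0.0027,0.016,0,0,0,0,1],[-0.0027,0.02,0,0,0,0,1],[-0.0027,0.024,0,0,0,0,1],[-0.0027,0.0293,0,0,0,0,1],[-0.0027,0.0347,0,0,0,0,1],[-0.0027,0.04,0,0,0,0,1],[-0.0027,0.0453,0,0,0,0,1],[-0.0027,0.0507,0,0,0,0,1],[-0.0027,0.056,0,0,0,0,1],[-0.0027,0.0613,0,0,0,0,1],[-0.0027,0.0667,0,0,0,0,1]]

```text
time_s: 3.2
ee_pos: [0.5146, -0.0819, 0.1075]
eef_rot: [3.142, 0.0, 1.702]
force: [-3.9, -2.6, 3.8]
grip_width: 0.0003
grip_force: 2.2
```

```bash
python3 go.py -17 0 107
```

```text
t 3.2 chamber mm [-50.2  -0.3 107.5] F [-3.9 -2.6  3.8] grip 0.0003
shift [ 0.3 33.2  0.5] rot [ 0.      0.0001 -0.001 ]
tool axes in chamber (rows x,y,z) [[0.001, 1.0, -0.0], [1.0, -0.001, 0.0], [0.0, -0.0, -1.0]]
```

Scaled: 27 mm / 750 = 0.036, 26 mm / 750 = 0.0347.

arm_command:
  plan:
    - [[0,0.0053,0,0,0,0,1],[0,0.0107,0,0,0,0,1],[0,0.016,0,0,0,0,1],[0,0.0213,0,0,0,0,1],[0,0.0253,0,0,0,0,1],[0,0.0293,0,0,0,0,1],[0,0.032,0,0,0,0,1],[0,0.0333,0,0,0,0,1],[0,0.0347,0,0,0,0,1],[0,0.036,0,0,0,0,1]]

```text
time_s: 4.2
ee_pos: [0.541, -0.0784, 0.1074]
eef_rot: [-3.141, 0.0, 1.702]
force: [-4.1, -3.0, 2.0]
grip_width: 0.0008
grip_force: 2.0
```

Scaled: 3 mm / 750 = 0.004, 2 mm / 750 = 0.0027.

arm_command:
  plan:
    - [[0,0.0013,0,0,0,0,1],[0,0.0027,0,0,0,0,1],[0,0.004,0,0,0,0,1]]

```text
time_s: 4.5
ee_pos: [0.5441, -0.078, 0.1074]
eef_rot: [-3.142, 0.0, 1.702]
force: [-4.0, -3.3, 0.9]
grip_width: 0.0005
grip_force: 2.0
```

Scaled: 1.4 mm / 750 = 0.0019, 0.7 mm / 750 = 0.0009.

arm_command:
  plan:
    - [[0,0.0009,0,0,0,0,1],[0,0.0019,0,0,0,0,1]]

```text
time_s: 4.7
ee_pos: [0.5455, -0.0778, 0.1074]
eef_rot: [-3.142, 0.0, 1.702]
force: [-4.3, -3.8, 1.9]
grip_width: 0.0002
grip_force: 2.0
```

Scaled: 1 mm / 750 = 0.0013, 0.5 mm / 750 = 0.0007.

arm_command:
  plan:
    - [[0,0.0007,0,0,0,0,1],[0,0.0013,0,0,0,0,1]]

```text
time_s: 4.9
ee_pos: [0.5463, -0.0777, 0.1074]
eef_rot: [-3.141, -0.0, 1.702]
force: [-7.7, -3.8, 3.0]
grip_width: 0.0005
grip_force: 4.3
```

Scaled: 0.5 mm / 750 = 0.0007.

arm_command:
  plan:
    - [[0,0.0007,0,0,0,0,1]]

```text
time_s: 5.0
ee_pos: [0.5464, -0.0777, 0.1074]
eef_rot: [-3.14, -0.0, 1.702]
force: [-11.9, -5.0, 5.5]
grip_width: 0.0005
grip_force: 6.0
```

arm_command:
  plan:
    - [[0,-0.0067,0,0,0,0,1],[0,-0.016,0,0,0,0,1],[0,-0.0187,-0.0267,0,0,0,1],[0,-0.0267,-0.056,0,0,0,1],[0.0333,-0.0467,-0.056,0,0,0,1],[0.0747,-0.064,-0.056,0,0,0,1],[0.0747,-0.064,-0.0467,0,0,0,1],[0.0747,-0.064,-0.0373,0,0,0,1],[0.0747,-0.064,-0.0373,0,0,0,1]]

```text
time_s: 5.9
ee_pos: [0.4918, -0.0287, 0.1344]
eef_rot: [-3.14, -0.0, 1.702]
force: [-0.4, 0.3, -0.9]
grip_width: 0.0006
grip_force: 0.0
```

```bash
python3 go.py -65 55.5 120
python3 - <<'E'
from h import *
s,_=grab('side','2'); t,_=grab('top','2')
a=cv2.resize(s[160:320,255:455],None,fx=2,fy=2); b=cv2.resize(t[155:315,270:470],None,fx=2,fy=2)
cv2.imwrite('pics/both2.png',np.hstack([a,b]))
E
```

```text
t 5.9 chamber mm [-65.8  55.4 134.4] F [-0.4  0.3 -0.9] grip 0.0006
shift [ 0.1  0.8 14.4] rot [-0.0013 -0.0004 -0.0012]
tool axes in chamber (rows x,y,z) [[0.001, 1.0, 0.0], [1.0, -0.001, -0.001], [-0.001, 0.0, -1.0]]
```

View pics/both2.png

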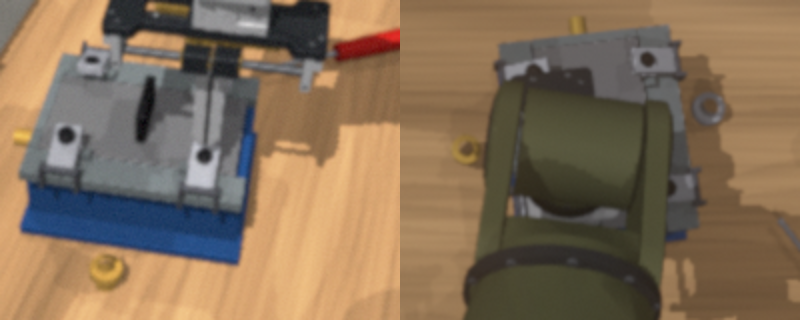

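The cover is home: it sits flush inside the rails, with the grip at mid-chamber (side crop (147,108)). The fingers are over the NL stud (205,155), so I'll press it now.

Scaled: 24 mm / 750 = 0.032, 23 mm / 750 = 0.0307.

arm_command:
  plan:
    - [[0,0.0013,0.0107,0,0,0,1],[0,0.0013,0.0213,0,0,0,1],[0,0.0013,0.0267,0,0,0,1],[0,0.0013,0.028,0,0,0,1],[0,0.0013,0.0293,0,0,0,1],[0,0.0013,0.0307,0,0,0,1],[0,0.0013,0.032,0,0,0,1]]

```text
time_s: 6.7
ee_pos: [0.4931, -0.0283, 0.1116]
eef_rot: [3.141, 0.0, 1.702]
force: [0.7, -2.4, 3.3]
grip_width: 0.0003
grip_force: 1.6
```

arm_command:
  plan:
    - [[0,0,0.0013,0,0,0,1],[0,0,0.0027,0,0,0,1]]

```text
time_s: 6.9
ee_pos: [0.4931, -0.0282, 0.1095]
eef_rot: [3.141, 0.0, 1.702]
force: [0.5, -3.4, 3.4]
grip_width: 0.0007
grip_force: 1.8
```

Scaled: 2 mm / 750 = 0.0027, 1 mm / 750 = 0.0013.

arm_command:
  plan:
    - [[0,0,0.0013,0,0,0,1],[0,0,0.0027,0,0,0,1]]

```text
time_s: 7.1
ee_pos: [0.4932, -0.0285, 0.1078]
eef_rot: [3.141, 0.001, 1.702]
force: [-1.1, -6.0, 8.0]
grip_width: 0.0004
grip_force: 3.8
```

arm_command:
  plan:
    - [[0,0,0.0013,0,0,0,1],[0,0,0.0027,0,0,0,1]]

```text
time_s: 7.3
ee_pos: [0.4932, -0.0286, 0.1058]
eef_rot: [3.141, 0.001, 1.702]
force: [-0.7, -4.9, 6.7]
grip_width: 0.0004
grip_force: 3.1
```

Scaled: 0.7 mm / 750 = 0.0009.

arm_command:
  plan:
    - [[0,0,0.0009,0,0,0,1]]

```text
time_s: 7.4
ee_pos: [0.4932, -0.0284, 0.1049]
eef_rot: [3.141, 0.0, 1.702]
force: [0.1, -3.8, 4.7]
grip_width: 0.0003
grip_force: 2.4
```

Scaled: 0.7 mm / 750 = 0.0009.

arm_command:
  plan:
    - [[0,0,0.0009,0,0,0,1]]

```text
time_s: 7.5
ee_pos: [0.4931, -0.0282, 0.104]
eef_rot: [3.141, 0.0, 1.702]
force: [1.5, -2.4, 2.9]
grip_width: 0.0004
grip_force: 1.4
```

Scaled: 0.7 mm / 750 = 0.0009.

arm_command:
  plan:
    - [[0,0,0.0009,0,0,0,1]]

```text
time_s: 7.6
ee_pos: [0.4932, -0.0282, 0.1036]
eef_rot: [3.141, 0.0, 1.702]
force: [-0.9, -2.0, 12.7]
grip_width: 0.0005
grip_force: 6.3
```

Scaled: 0.3 mm / 750 = 0.0004.

arm_command:
  plan:
    - [[0,0,0.0004,0,0,0,1]]

```text
time_s: 7.7
ee_pos: [0.4933, -0.0282, 0.1036]
eef_rot: [3.141, 0.0, 1.702]
force: [-2.7, -2.4, 12.6]
grip_width: 0.0005
grip_force: 6.5
```

NL has snapped and is on its hard stop. FR is diagonally across, so it goes next.

Scaled: 130 mm / 750 = 0.1733, -111 mm / 750 = -0.148.

arm_command:
  plan:
    - [[0,0,-0.0267,0,0,0,1],[0,0,-0.0613,0,0,0,1],[-0.0333,0.04,-0.064,0,0,0,1],[-0.0733,0.0867,-0.064,0,0,0,1],[-0.1133,0.1333,-0.064,0,0,0,1],[-0.148,0.1733,-0.0613,0,0,0,1],[-0.148,0.1733,-0.0467,0,0,0,1],[-0.148,0.1733,-0.0293,0,0,0,1],[-0.148,0.1733,-0.024,0,0,0,1]]

```text
time_s: 8.6
ee_pos: [0.6348, -0.1202, 0.1186]
eef_rot: [-3.138, -0.002, 1.702]
force: [-0.7, -0.1, -0.3]
grip_width: 0.0006
grip_force: 0.0
```

```bash
python3 go.py 65 -55.5 113
python3 - <<'E'
from h import *
s,_=grab('side','3'); t,_=grab('top','3')
a=cv2.resize(s[160:320,255:455],None,fx=2,fy=2); b=cv2.resize(t[155:315,270:470],None,fx=2,fy=2)
cv2.imwrite('pics/both3.png',np.hstack([a,b]))
E
```

```text
t 8.6 chamber mm [ 63.9 -54.1 118.6] F [-0.7 -0.1 -0.3] grip 0.0006
shift [-1.4  1.1  5.6] rot [-0.0035 -0.0018 -0.0005]
tool axes in chamber (rows x,y,z) [[0.001, 1.0, 0.002], [1.0, -0.0, -0.004], [-0.004, 0.002, -1.0]]
```

View pics/both3.png

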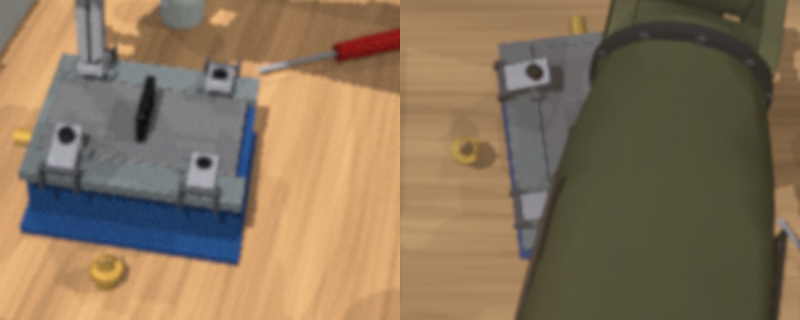

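NL now lies flat (side crop (204,163)) and the fingers stand over FR at about (95,70). Pressing FR.

Scaled: 7 mm / 750 = 0.0093, 6 mm / 750 = 0.008.

arm_command:
  plan:
    - [[-0.0013,0,0.004,0,0,0,1],[-0.0013,0,0.0067,0,0,0,1],[-0.0013,0,0.008,0,0,0,1],[-0.0013,0,0.0093,0,0,0,1]]

```text
time_s: 9.1
ee_pos: [0.6366, -0.1219, 0.1146]
eef_rot: [3.141, -0.0, 1.702]
force: [-1.3, 1.9, 3.6]
grip_width: 0.0005
grip_force: 1.8
```

Scaled: 2 mm / 750 = 0.0027, 1 mm / 750 = 0.0013.

arm_command:
  plan:
    - [[0,0,0.0013,0,0,0,1],[0,0,0.0027,0,0,0,1]]

```text
time_s: 9.3
ee_pos: [0.6366, -0.1221, 0.1122]
eef_rot: [3.141, -0.0, 1.702]
force: [-0.8, 2.8, 3.8]
grip_width: 0.0003
grip_force: 1.6
```

Scaled: 1 mm / 750 = 0.0013.

arm_command:
  plan:
    - [[0,0,0.0013,0,0,0,1]]

```text
time_s: 9.4
ee_pos: [0.6366, -0.1222, 0.1111]
eef_rot: [3.141, -0.0, 1.702]
force: [0.2, 2.3, 3.1]
grip_width: 0.0004
grip_force: 1.5
```

Scaled: 1 mm / 750 = 0.0013.

arm_command:
  plan:
    - [[0,0,0.0013,0,0,0,1]]

```text
time_s: 9.5
ee_pos: [0.6366, -0.1223, 0.11]
eef_rot: [3.141, 0.0, 1.702]
force: [-0.2, 3.1, 3.9]
grip_width: 0.0006
grip_force: 1.5
```

Scaled: 2 mm / 750 = 0.0027, 1 mm / 750 = 0.0013.

arm_command:
  plan:
    - [[0,0,0.0013,0,0,0,1],[0,0,0.0027,0,0,0,1]]

```text
time_s: 9.7
ee_pos: [0.6367, -0.122, 0.1083]
eef_rot: [3.141, -0.0, 1.702]
force: [-1.0, 5.9, 7.8]
grip_width: 0.0004
grip_force: 3.8
```

Scaled: 2 mm / 750 = 0.0027, 1 mm / 750 = 0.0013.

arm_command:
  plan:
    - [[0,0,0.0013,0,0,0,1],[0,0,0.0027,0,0,0,1]]

```text
time_s: 9.9
ee_pos: [0.6367, -0.1219, 0.1065]
eef_rot: [3.141, -0.0, 1.702]
force: [-1.2, 4.8, 7.4]
grip_width: 0.0004
grip_force: 3.4
```

Scaled: 0.7 mm / 750 = 0.0009.

arm_command:
  plan:
    - [[0,0,0.0009,0,0,0,1]]

```text
time_s: 10.0
ee_pos: [0.6367, -0.1219, 0.1057]
eef_rot: [3.141, -0.0, 1.702]
force: [0.5, 3.7, 4.8]
grip_width: 0.0002
grip_force: 2.3
```

Scaled: 0.7 mm / 750 = 0.0009.

arm_command:
  plan:
    - [[0,0,0.0009,0,0,0,1]]

```text
time_s: 10.1
ee_pos: [0.6367, -0.1221, 0.1048]
eef_rot: [3.141, -0.0, 1.702]
force: [0.2, 3.3, 3.1]
grip_width: 0.0002
grip_force: 1.9
```

Scaled: 0.7 mm / 750 = 0.0009.

arm_command:
  plan:
    - [[0,0,0.0009,0,0,0,1]]

```text
time_s: 10.2
ee_pos: [0.6366, -0.1223, 0.1039]
eef_rot: [3.141, 0.0, 1.702]
force: [0.6, 2.8, 5.9]
grip_width: 0.0007
grip_force: 3.3
```

Scaled: 0.4 mm / 750 = 0.0005.

arm_command:
  plan:
    - [[0,0,0.0005,0,0,0,1]]

```text
time_s: 10.3
ee_pos: [0.6366, -0.1223, 0.1039]
eef_rot: [3.141, 0.0, 1.702]
force: [-1.3, 2.9, 8.7]
grip_width: 0.0005
grip_force: 4.4
```

Scaled: 0.4 mm / 750 = 0.0005.

arm_command:
  plan:
    - [[0,0,0.0005,0,0,0,1]]

```text
time_s: 10.4
ee_pos: [0.6367, -0.1223, 0.1038]
eef_rot: [3.141, 0.0, 1.702]
force: [-3.4, 4.2, 10.9]
grip_width: 0.0007
grip_force: 5.8
```

```bash
python3 go.py -65 -55.5 121
```

```text
t 10.4 chamber mm [ 65.5 -56.4 103.8] F [-3.4  4.2 10.9] grip 0.0007
shift [   0.8 -130.5  -17.3] rot [ 0.0007  0.0002 -0.001 ]
tool axes in chamber (rows x,y,z) [[0.001, 1.0, -0.0], [1.0, -0.001, 0.001], [0.001, -0.0, -1.0]]
```

FR is down. NR is third.

Scaled: -130 mm / 750 = -0.1733, -105 mm / 750 = -0.14.

arm_command:
  plan:
    - [[0,0,-0.0267,0,0,0,1],[0,0,-0.0587,0,0,0,1],[0.0013,-0.0467,-0.0613,0,0,0,1],[0.0013,-0.0933,-0.0613,0,0,0,1],[0.0013,-0.14,-0.0613,0,0,0,1],[0.0013,-0.1733,-0.0587,0,0,0,1],[0.0013,-0.1733,-0.0427,0,0,0,1],[0.0013,-0.1733,-0.0267,0,0,0,1],[0.0013,-0.1733,-0.0227,0,0,0,1],[0.0013,-0.1733,-0.0213,0,0,0,1]]

```text
time_s: 11.4
ee_pos: [0.5077, -0.138, 0.1183]
eef_rot: [-3.14, -0.001, 1.702]
force: [-2.0, 1.4, 3.0]
grip_width: 0.0009
grip_force: 1.2
```

```bash
python3 go.py -65 -55.5 115
```

```text
t 11.4 chamber mm [-64.4 -55.  118.3] F [-2.   1.4  3. ] grip 0.0009
shift [-0.5 -0.6  3.3] rot [-0.0015 -0.0008 -0.0006]
tool axes in chamber (rows x,y,z) [[0.001, 1.0, 0.001], [1.0, -0.001, -0.001], [-0.001, 0.001, -1.0]]
```

Scaled: 2 mm / 750 = 0.0027, 1 mm / 750 = 0.0013.

arm_command:
  plan:
    - [[0,0,0.0013,0,0,0,1],[0,0,0.0027,0,0,0,1]]

```text
time_s: 11.6
ee_pos: [0.5079, -0.1381, 0.1173]
eef_rot: [3.141, -0.0, 1.702]
force: [-0.2, 2.5, 3.6]
grip_width: 0.0003
grip_force: 2.0
```

Scaled: 2 mm / 750 = 0.0027, 1 mm / 750 = 0.0013.

arm_command:
  plan:
    - [[0,0,0.0013,0,0,0,1],[0,0,0.0027,0,0,0,1]]

```text
time_s: 11.8
ee_pos: [0.5078, -0.1382, 0.1153]
eef_rot: [3.141, 0.0, 1.702]
force: [0.0, 2.6, 2.7]
grip_width: 0.0006
grip_force: 1.8
```

Scaled: 2 mm / 750 = 0.0027, 1 mm / 750 = 0.0013.

arm_command:
  plan:
    - [[0,0,0.0013,0,0,0,1],[0,0,0.0027,0,0,0,1]]

```text
time_s: 12.0
ee_pos: [0.5076, -0.1383, 0.1132]
eef_rot: [3.141, 0.0, 1.702]
force: [-0.4, 3.5, 4.2]
grip_width: 0.0005
grip_force: 2.7
```

Scaled: 1 mm / 750 = 0.0013.

arm_command:
  plan:
    - [[0,0,0.0013,0,0,0,1]]

```text
time_s: 12.1
ee_pos: [0.5076, -0.138, 0.1123]
eef_rot: [3.141, -0.0, 1.702]
force: [-1.8, 7.0, 9.5]
grip_width: 0.0006
grip_force: 4.3
```

Scaled: 1 mm / 750 = 0.0013.

arm_command:
  plan:
    - [[0,0,0.0013,0,0,0,1]]

```text
time_s: 12.2
ee_pos: [0.5076, -0.1379, 0.1115]
eef_rot: [3.141, -0.001, 1.702]
force: [-2.0, 7.4, 9.3]
grip_width: 0.0004
grip_force: 4.7
```

Scaled: 2 mm / 750 = 0.0027, 1 mm / 750 = 0.0013.

arm_command:
  plan:
    - [[0,0,0.0013,0,0,0,1],[0,0,0.0027,0,0,0,1]]

```text
time_s: 12.4
ee_pos: [0.5076, -0.138, 0.1094]
eef_rot: [3.141, -0.0, 1.702]
force: [-0.2, 4.1, 6.0]
grip_width: 0.0005
grip_force: 2.5
```

Scaled: 0.7 mm / 750 = 0.0009.

arm_command:
  plan:
    - [[0,0,0.0009,0,0,0,1]]

```text
time_s: 12.5
ee_pos: [0.5075, -0.1382, 0.1085]
eef_rot: [3.141, -0.0, 1.702]
force: [0.3, 1.9, 2.7]
grip_width: 0.0004
grip_force: 1.5
```

Scaled: 0.7 mm / 750 = 0.0009.

arm_command:
  plan:
    - [[0,0,0.0009,0,0,0,1]]

```text
time_s: 12.6
ee_pos: [0.5076, -0.1383, 0.1078]
eef_rot: [3.141, 0.0, 1.702]
force: [-0.9, 4.2, 10.8]
grip_width: 0.0005
grip_force: 4.9
```

arm_command:
  plan:
    - [[0,0,0.0007,0,0,0,1]]

```text
time_s: 12.7
ee_pos: [0.5077, -0.1383, 0.1077]
eef_rot: [3.141, 0.0, 1.702]
force: [-2.5, 4.6, 13.7]
grip_width: 0.0003
grip_force: 6.5
```

NR is down. Its opposite, FL, is last.

Scaled: 130 mm / 750 = 0.1733, 111 mm / 750 = 0.148.

arm_command:
  plan:
    - [[0,0,-0.0267,0,0,0,1],[0,0,-0.0573,0,0,0,1],[0.0333,0.04,-0.06,0,0,0,1],[0.0733,0.0867,-0.06,0,0,0,1],[0.1133,0.1333,-0.06,0,0,0,1],[0.148,0.1733,-0.0573,0,0,0,1],[0.148,0.1733,-0.04,0,0,0,1],[0.148,0.1733,-0.024,0,0,0,1],[0.148,0.1733,-0.02,0,0,0,1]]

```text
time_s: 13.6
ee_pos: [0.6209, -0.0123, 0.1204]
eef_rot: [-3.139, -0.0, 1.701]
force: [1.1, 1.2, 2.3]
grip_width: 0.0007
grip_force: 1.0
```

```bash
python3 go.py 65 55.5 115
```

```text
t 13.6 chamber mm [ 64.4  54.8 120.4] F [1.1 1.2 2.3] grip 0.0007
shift [0.7 0.6 5.4] rot [-0.0022 -0.     -0.0018]
tool axes in chamber (rows x,y,z) [[0.002, 1.0, 0.0], [1.0, -0.002, -0.002], [-0.002, 0.0, -1.0]]
```

Scaled: 2 mm / 750 = 0.0027, 1 mm / 750 = 0.0013.

arm_command:
  plan:
    - [[0,0,0.0013,0,0,0,1],[0,0,0.0027,0,0,0,1]]

```text
time_s: 13.8
ee_pos: [0.6216, -0.0121, 0.1206]
eef_rot: [3.141, 0.0, 1.701]
force: [0.0, 0.4, 0.3]
grip_width: 0.0004
grip_force: 0.1
```

Scaled: 2 mm / 750 = 0.0027, 1 mm / 750 = 0.0013.

arm_command:
  plan:
    - [[0,0,0.0013,0,0,0,1],[0,0,0.0027,0,0,0,1]]

```text
time_s: 14.0
ee_pos: [0.622, -0.0119, 0.119]
eef_rot: [3.141, 0.001, 1.701]
force: [-0.3, -3.1, 4.7]
grip_width: 0.0003
grip_force: 2.1
```

Scaled: 2 mm / 750 = 0.0027, 1 mm / 750 = 0.0013.

arm_command:
  plan:
    - [[0,0,0.0013,0,0,0,1],[0,0,0.0027,0,0,0,1]]

```text
time_s: 14.2
ee_pos: [0.6221, -0.0115, 0.1166]
eef_rot: [3.141, 0.0, 1.702]
force: [0.8, -2.7, 5.3]
grip_width: 0.0004
grip_force: 2.0
```

arm_command:
  plan:
    - [[0,0,0.0013,0,0,0,1]]

```text
time_s: 14.3
ee_pos: [0.6221, -0.0113, 0.1154]
eef_rot: [3.141, 0.0, 1.702]
force: [1.1, -2.8, 3.8]
grip_width: 0.0007
grip_force: 2.0
```

Scaled: 1 mm / 750 = 0.0013.

arm_command:
  plan:
    - [[0,0,0.0013,0,0,0,1]]

```text
time_s: 14.4
ee_pos: [0.6221, -0.0114, 0.1145]
eef_rot: [3.141, 0.001, 1.702]
force: [-0.6, -5.1, 6.8]
grip_width: 0.0003
grip_force: 3.6
```

Scaled: 2 mm / 750 = 0.0027, 1 mm / 750 = 0.0013.

arm_command:
  plan:
    - [[0,0,0.0013,0,0,0,1],[0,0,0.0027,0,0,0,1]]

```text
time_s: 14.6
ee_pos: [0.6224, -0.0119, 0.113]
eef_rot: [3.14, 0.001, 1.702]
force: [0.5, -7.7, 9.1]
grip_width: 0.0004
grip_force: 4.9
```

Scaled: 1 mm / 750 = 0.0013.

arm_command:
  plan:
    - [[0,0,0.0013,0,0,0,1]]

```text
time_s: 14.7
ee_pos: [0.6224, -0.0118, 0.112]
eef_rot: [3.14, 0.001, 1.702]
force: [1.2, -5.8, 6.9]
grip_width: 0.0004
grip_force: 3.8
```

Scaled: 0.7 mm / 750 = 0.0009.

arm_command:
  plan:
    - [[0,0,0.0009,0,0,0,1]]

```text
time_s: 14.8
ee_pos: [0.6223, -0.0117, 0.1111]
eef_rot: [3.14, 0.001, 1.702]
force: [1.4, -5.1, 6.4]
grip_width: 0.0006
grip_force: 2.7
```

Scaled: 0.7 mm / 750 = 0.0009.

arm_command:
  plan:
    - [[0,0,0.0009,0,0,0,1]]

```text
time_s: 14.9
ee_pos: [0.6222, -0.0115, 0.1102]
eef_rot: [3.14, 0.0, 1.702]
force: [2.5, -4.3, 4.4]
grip_width: 0.0002
grip_force: 2.5
```

Scaled: 0.6 mm / 750 = 0.0008.

arm_command:
  plan:
    - [[0,0,0.0008,0,0,0,1]]

```text
time_s: 15.0
ee_pos: [0.6221, -0.0113, 0.1095]
eef_rot: [3.141, 0.0, 1.702]
force: [1.2, -3.1, 9.5]
grip_width: 0.0006
grip_force: 5.2
```

Scaled: 0.6 mm / 750 = 0.0008.

arm_command:
  plan:
    - [[0,0,0.0008,0,0,0,1]]

```text
time_s: 15.1
ee_pos: [0.6222, -0.0113, 0.1094]
eef_rot: [3.14, 0.0, 1.702]
force: [-2.3, -4.0, 13.8]
grip_width: 0.0007
grip_force: 6.8
```

Scaled: 290 mm / 750 = 0.3867, 250 mm / 750 = 0.3333.

arm_command:
  plan:
    - [[0,0,-0.02,0,0,0,1],[0,0,-0.06,0,0,0,1],[0.0133,0,-0.1067,0,0,0,1],[0.0667,-0.04,-0.1467,0,0,0,1],[0.12,-0.08,-0.1467,0,0,0,1],[0.1733,-0.12,-0.1467,0,0,0,1],[0.2267,-0.16,-0.1467,0,0,0,1],[0.28,-0.2,-0.1467,0,0,0,1],[0.3333,-0.24,-0.1467,0,0,0,1],[0.3867,-0.28,-0.1467,0,0,0,1],[0.3867,-0.28,-0.1467,0,0,0,1]]

```text
time_s: 16.2
ee_pos: [0.3725, 0.2516, 0.2192]
eef_rot: [-3.141, -0.001, 1.706]
force: [-0.0, -0.5, 0.6]
grip_width: 0.0008
grip_force: 0.0
```

```bash
python3 go.py 65 55.5 115
python3 - <<'E'
from m import *
s,ds=grab('side','4'); t,dt=grab('top','4')
a=cv2.resize(s[160:320,255:455],None,fx=2,fy=2); b=cv2.resize(t[155:315,270:470],None,fx=2,fy=2)
cv2.imwrite('pics/both4.png',np.hstack([a,b]))
C=np.array([.5643,-.0750]); th=.132; R=np.array([[np.cos(th),-np.sin(th)],[np.sin(th),np.cos(th)]])
for n,(X,Y) in dict(FL=(65,54),FR=(65,-54),NL=(-65,54),NR=(-65,-54)).items():
    w=np.r_[C+R@[X/1000,Y/1000],.105]; uv=[]
    for k,im in(('top',t),('side',s)):
        i=cams.camera_info(k); K=np.array([[i['fx'],0,i['cx']],[0,i['fy'],i['cy']],[0,0,1]]); T=np.array(i['world_to_cam'])
        u=cv2.projectPoints(w[None],cv2.Rodrigues(T[:3,:3])[0],T[:3,3],K,np.array(i['dist_coeffs']))[0].ravel(); uv.append(dark(im,u,5)[0])
    P,e=tri(*uv); print(n,((P[:2]-C)@R*1000).round(1),P[2].round(4),round(e,4))
E
```

```text
t 16.2 chamber mm [-147.1  349.   219.2] F [-0.  -0.5  0.6] grip 0.0008
shift [-294.3  211.2  103.8] rot [-0.0006 -0.0011  0.0033]
tool axes in chamber (rows x,y,z) [[-0.003, 1.0, 0.001], [1.0, 0.003, -0.001], [-0.001, 0.001, -1.0]]
FL [64.8 53.4] 0.1029 0.001
FR [ 64.4 -54.3] 0.1001 0.0017
NL [-64.9  54. ] 0.0999 0.0015
NR [-65.3 -54. ] 0.1014 0.0008
```

View pics/both4.png

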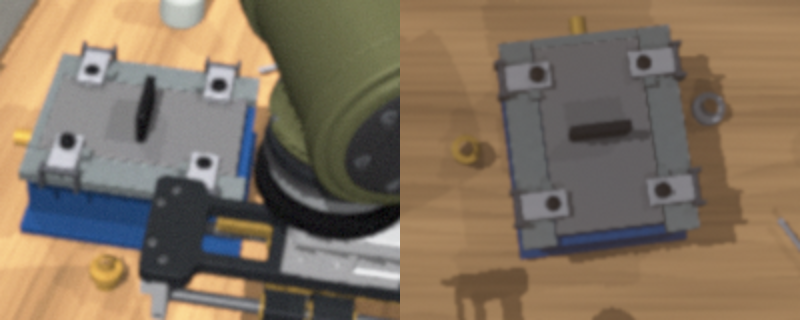

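All four studs measure y = ±54 mm, which means flat. The cover fills the frame up to its far stop, with the grip at (600,131) in the top crop. The coupling and plug haven't moved and the arm is clear, so I'm handing in.

```bash
python3 -c "
from station import ctrl
print(ctrl.hand_in())"
```

```text
the job is handed in; nothing more can be done
None
```

The cover is fully home and all four clips snapped flat in the order near left, far right, near right, far left; wrist readings, taken after each short move, peaked near 15 N, and the job was handed in at about 16 s.

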